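# Set the blank filter selector and take a reading

### The arm

A 6-joint arm with a two-finger parallel gripper is mounted at the origin on the work surface. World frame = base frame: x ahead of the robot, y to its left, z up, the work surface at z = 0. Lengths are in m, angles in degrees, forces in N, time in s.
With the tool pointing down it reaches from about 0.3 to 0.75 m from the base axis. Payload 8.5 kg.
Tool frame: the origin (TCP) lies between the finger pads; the fingertips stand 8 mm ahead of it and the grasp point (between the pads) lies 11 mm behind it; z points along the fingers, y is the line along which they close (so a half turn about z gives the same grasp; the last joint's range is limited). The gripper opens to 88 mm and grips with 3 to 60 N. Pads are 18 mm wide; open, the fingers measure 123 mm over their backs; the gripper's body (75 mm by 187 mm) begins 45 mm behind the grasp point.
Start: joints at [-78.742, 21.807, 74.336, -0, 83.858, -12.336], TCP at [0.22, -0.504, 0.247] pointing down, gripper open.
Joint ranges: [-178.18, 178.18], [-50.72, 133.34], [12.68, 142.11], [-81.47, 261.47], [9.98, 163.14], [-165.26, 165.26]. Speed limits (degrees/s): [136.94, 136.94, 180, 180, 180, 180].

### API

Orientations are given as a 3x3 rotation matrix whose columns are the frame's x, y, z axes.
In Python, from bench import robot gives the robot as it stands. The module is installed in compiled form; this text tells all that it offers.
- The arm moves only by the tool jog_arm, never from a script. Its argument "moves" is text: rows parted by semicolons, each of 7 numbers parted by spaces: the shift along the tool's x, y, z in m, then the turn, a rotation vector about the tool's x, y, z in degrees, then the closure, from 0 (fully open) to 1 (shut). In form: tx ty tz ax ay az jaw; .... A call has exactly 10 rows; each row is the pose to reach, as a shift and turn from the pose commanded when the call began, along the tool's axes at that moment; what a row does not reach only later rows make up. A row lasts 1/8 s, in which the tool goes at most 62.5 mm and 10.7 degrees, less where a joint would pass 70% of its speed; a pose out of reach is approached as far as the arm can. A call with a gripper value outside its range is refused whole. The fingers move at their own pace and stop on an object; the grip force is fixed at half the most. Time passes only in rows, so rows that repeat a pose let the fingers close, or fill a call up. It gives the time, the measured TCP pose, the force, the opening and the grip force at its end, in the units of the state.
- robot.observe(): the state, without advancing time (a new reading comes with each control period).
- robot.get_image(name): name is "side" or "top" or "wrist"; returns a dict with "image" (480x640x3 uint8, red, green, blue), "fx", "fy", "cx", "cy" (pixels), "extrinsics" (4x4, takes a point from camera to world coordinates). Camera axes: x right, y down, z forward; pixel columns grow to the right and rows downward; lengths in m; the calibration is good to about 2 mm. The wrist camera is an equidistant fisheye: a pixel r from the principal point sees the ray r / f radians off the axis. A picture is of the moment at which its call begins. There is no depth.
- robot.sign_off(): hands the job in; it is judged then, once.
The state is a dict: "t": time; "joint_positions": joint angles; "qd": joint speeds; "effort": joint torques, N m; "eef_pos": TCP position; "tool_rot": TCP orientation; "ft_force": force on the tool from outside, world axes, zero at the start; "torque": the same for the moment, N m; "finger_gap": opening from 0.0 (shut) to 1.0 (fully open); "finger_force": force on a finger pad.
Only numpy, scipy, OpenCV 4.12 (cv2) and the standard library are available. Lean on these libraries where they do the work, as an engineer would, in place of code of your own. Each camera call takes 0.05 s, during which the arm holds its last target. There are 200 camera calls.

### The job

On the colour comparator, turn the blank black knob gently anticlockwise until it comes up against its end stop, without forcing it; from that stop, count four clicks clockwise and leave the knob resting in the fourth. Then press the green read key fully down and let go, and leave the glasses and the sample bottle standing where they are.

Things in the scene. Friction and masses are not known exactly. Their poses are not given: they have to be found in the camera images.
- meter: colour comparator, a low white bench instrument with a flat grey top panel, 220 x 320 mm and 85 mm high (panel face 86 mm). Origin: centre of its underside, on the bench; x runs from its front (robot side) to its back, y to its left, z up. A black hood 14 mm high stands on the panel at the back right. Fixed to the bench.
- collar: aluminium collar, 54 mm across and 7 mm high, fixed on the panel round the knob's shaft; it does not turn. A grip of 20 to 25 N on the knob turns it without slipping in the detents. Origin on the knob's axis at bench height, axes as the meter's; 15 mm in front of and 75 mm left of the meter's centre.
- knob_grip (a point): point on the selector knob's axis, 122 mm above the bench, at the height to grip; does not turn. The knob is a plain round black cylinder, 40 mm across, from 94 to 139 mm above the bench, axis upright, fluted alike all round, no mark or pointer. It turns without rising. Nothing but the collar stands within 85 mm of the axis.
- knob_top (a point): centre of the knob's top face, 139 mm above the bench. The knob has eight spring detents: place 0 (fully anticlockwise from above) to place 7; it starts at rest in an unknown one of 1 to 4. They are unevenly spaced, 24 to 40 degrees apart, so count clicks, not angles. Let go, it settles in the nearest place.
- knob_axis (a point): point on the knob's axis at panel height, 85 mm above the bench. From one place to the next the moment needed rises to a peak (0.15 to 0.25 N m), falls, and changes sign about midway as the knob springs on. The first click clockwise from the stop (place 0) leads to place 1.
- knob_stop (a point): the same axis, 30 mm above the bench, inside: the stop. About 3 degrees anticlockwise of place 0 the knob meets a hard stop and the moment rises without falling: 0.35 N m is plenty, over 0.57 N m (26 N on the stop pin, 22 mm off the axis) is forcing it. A like stop lies just past place 7.
- wedge (a point): hidden inside, never visible: optical wedge which the knob shifts along the collar's y axis, 0.1 mm per radian turned (in the collar's frame y = 0 in place 0; 0.267 mm in place 4). Far less than the noise of measured poses, so no help in counting.
- read_key (a joint): travel of the green read key: 0 up, 0.006 m fully down, spring return; about 5 N when fully down. Counts as pressed beyond 4.5 mm.
- read_key_top (a point): centre of the top face of the green read key, a round button 28 mm across in a black housing on the panel, front right; it is pressed straight down.
- glass_a: empty stemmed tasting glass, 62 mm wide, 151 mm tall, left of the meter; origin at the centre of its foot. Bystander.
- glass_b: a like glass, right of the meter; origin at the centre of its foot. Bystander.
- sample: amber sample bottle with a blue cap, 56 mm wide, 120 mm tall, behind the meter; origin at the centre of its underside. Bystander.

How it is judged:
By the outcome, as a careful person would: the job done as asked, in the order asked, and still so for the second after the job is handed in, with the robot touching nothing.
It also fails if it takes over 72 s, if anything falls off the work surface, if the arm or the gripper's body presses on something with over 40 N, if the wrist force passes 120 N, or if a joint passes its speed limit or range.

## Working session

There is one attempt and no reset: what is moved stays moved. The work goes in short steps, Python scripts to look and compute and a tool call to move; the robot and the scene stay as the last step left them, time stands still between calls to the robot, and variables do not carry over. Pictures are saved under pics/ and viewed, at most 10 in all, crops included, and the job is handed in when it is done.

Besides the shell and the picture viewer there is one more tool, called after "Emit:" as name(argument=value, ...) on one line, values as JSON. jog_arm: Moves the arm, as the interface text tells. Its arguments: {"type":"object","properties":{"moves":{"type":"string"}},"required":["moves"]}

```bash
mkdir -p pics
python3 - <<'E'
from bench import robot
import cv2,numpy as np,pickle
d={}
for n in("top","side"):
    g=robot.get_image(n);d[n]=g
    cv2.imwrite(f"pics/{n}1.png",g["image"][:,:,::-1]);print(n,g["fx"],g["fy"],g["cx"],g["cy"],np.round(g["extrinsics"],4).tolist())
pickle.dump(d,open("d.pkl","wb"))
s=robot.observe();print(s)
E
```

```text
top 611.9474377677963 611.9474377677963 321.22640621672366 240.04714436059592 [[0.0557, -0.9763, 0.2091, 0.3264], [-0.9984, -0.0545, 0.0113, 0.0401], [0.0004, -0.2094, -0.9778, 1.4041], [0.0, 0.0, 0.0, 1.0]]
side 485.8680660005282 485.8680660005282 314.66130209984607 241.12158182899188 [[-0.8596, -0.3622, 0.3603, 0.2803], [-0.5108, 0.625, -0.5903, 0.6326], [-0.0113, -0.6915, -0.7223, 0.8339], [0.0, 0.0, 0.0, 1.0]]
{'t': 0.1, 'joint_positions': array([-7.87421707e+01,  2.18384284e+01,  7.43798539e+01, -5.72823301e-04,
        8.38591414e+01, -1.23348935e+01]), 'qd': array([-0.01727944, -0.05523154, -0.18684718,  0.10063438, -0.01858435,
        0.04134298]), 'effort': array([ 3.11604519e-03, -4.38654506e+01, -2.24913132e+01,  7.14866328e-02,
        3.42486694e-02, -7.69785038e-05]), 'eef_pos': array([ 0.2200817 , -0.50377648,  0.24619062]), 'tool_rot': array([[ 9.16413178e-01,  4.00233448e-01, -2.73555495e-04],
       [ 4.00233444e-01, -9.16412265e-01,  1.32335763e-03],
       [ 2.78962375e-04, -1.32222843e-03, -9.99999087e-01]]), 'ft_force': array([-0.10347319,  0.32055235, -0.07450552]), 'torque': array([-0.02404915,  0.02525069,  0.04260967]), 'finger_force': 0.0, 'finger_gap': 1.0020872232628126}
```

View pics/top1.png

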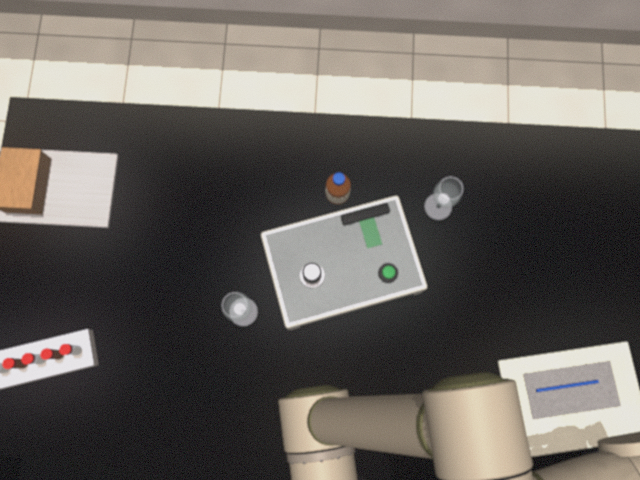

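View pics/side1.png

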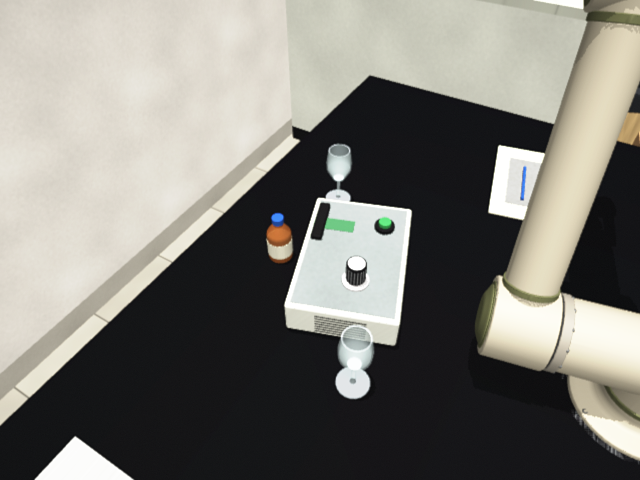

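The top view shows the knob top near (312,272), the key near (388,272), and the glass feet near (243,312) and (438,207). In the side view the knob top is near (356,264) and the key near (385,223). I'll enlarge both for better readings.

Run:
```python
import cv2,pickle,numpy as np
d=pickle.load(open("d.pkl","rb"))
a=d["top"]["image"][180:340,220:470,::-1]; b=d["side"]["image"][195:355,280:430,::-1]
a=cv2.resize(a,None,fx=3.2,fy=3.2,interpolation=cv2.INTER_CUBIC)
cv2.imwrite("pics/topc.png",a)
b=cv2.resize(b,None,fx=3.6,fy=3.6,interpolation=cv2.INTER_CUBIC)
cv2.imwrite("pics/sidec.png",b)
```

```text
(no output)
```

View pics/topc.png

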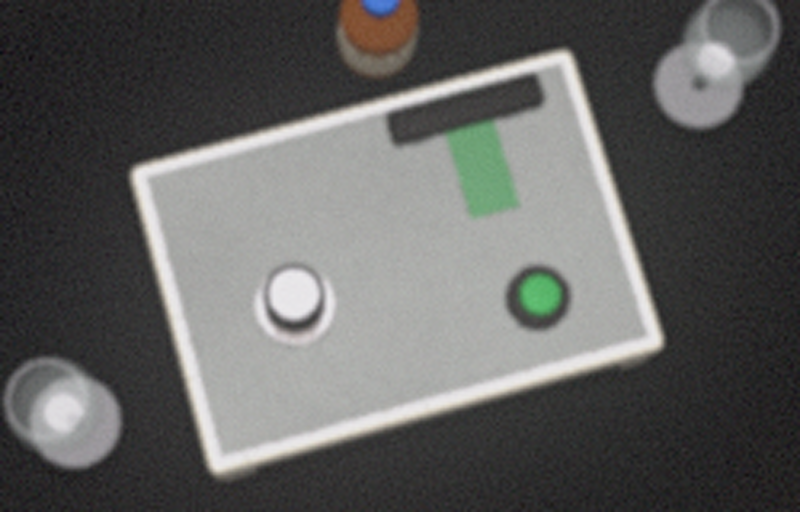

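View pics/sidec.png

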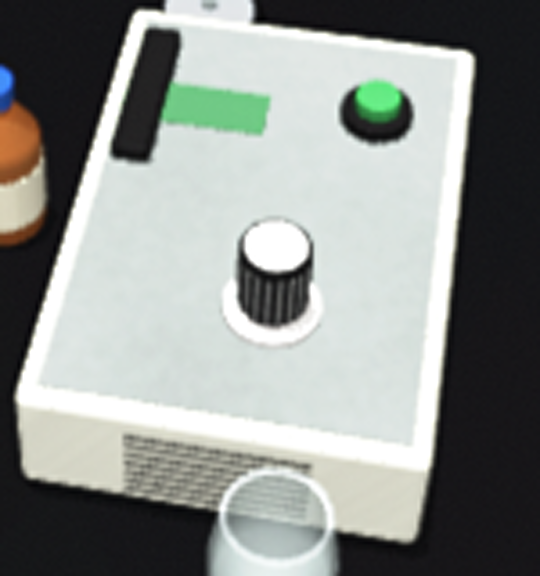

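In the crops the knob top is at top (312.2,271.9) and side (356.9,263.3). The key top is at top (388.8,272.5) and side (385.3,222.8). The panel's outer corners in the top view are (261.6,233.1), (398.8,196.2), (426.9,288.4) and (286.6,327.8).

```bash
cat > h.py <<'E'
import numpy as np,pickle
d=pickle.load(open("d.pkl","rb"))
def ray(n,u,v):
    g=d[n];E=g["extrinsics"];r=E[:3,:3]@np.array([(u-g["cx"])/g["fx"],(v-g["cy"])/g["fy"],1]);return E[:3,3],r/np.linalg.norm(r)
def plane(n,u,v,z):
    o,r=ray(n,u,v);return o+r*(z-o[2])/r[2]
def tri(a,b):
    rs=[ray("top",*a),ray("side",*b)];A=sum(np.eye(3)-np.outer(r,r) for o,r in rs);y=sum((np.eye(3)-np.outer(r,r))@o for o,r in rs);return np.linalg.solve(A,y)
E
python3 - <<'E'
from h import *
np.set_printoptions(precision=4,suppress=True)
k=(312.2,271.9),(356.9,263.3);r=(388.8,272.5),(385.3,222.8)
print("knob",tri(*k),plane("top",*k[0],.139),plane("side",*k[1],.139))
print("key",tri(*r),plane("top",*r[0],.1),plane("side",*r[1],.1))
c=np.array([plane("top",*p,.085) for p in[(261.6,233.1),(398.8,196.2),(426.9,288.4),(286.6,327.8)]])  # BL,BR,FR,FL
print(c);print([np.linalg.norm(c[i]-c[(i+1)%4]) for i in range(4)])
m=c.mean(0);y=(c[0]-c[1])+(c[3]-c[2]);x=(c[0]-c[3])+(c[1]-c[2]);
print(m,np.degrees(np.arctan2(x[1],x[0])),np.degrees(np.arctan2(-y[0],y[1])))
a=.5*(np.arctan2(x[1],x[0])+np.arctan2(-y[0],y[1]));X=np.array([np.cos(a),np.sin(a)]);Y=np.array([-X[1],X[0]])
print("knob from meter",m[:2]-.015*X+.075*Y, np.degrees(a))
print("glassa foot",plane("top",244,312,0),"b",plane("top",438.5,206.5,0))
E
```

```text
knob [0.5294 0.07   0.1334] [0.5279 0.0697 0.139 ] [0.528  0.0745 0.139 ]
key [ 0.543  -0.0946  0.0965] [ 0.542  -0.0943  0.1   ] [ 0.5421 -0.0911  0.1   ]
[[ 0.6168  0.1877  0.085 ]
 [ 0.7184 -0.1126  0.085 ]
 [ 0.5142 -0.1795  0.085 ]
 [ 0.4127  0.1185  0.085 ]]
[np.float64(0.31698163458908984), np.float64(0.21486807922090143), np.float64(0.31478226302349915), np.float64(0.21550397551414843)]
[0.5655 0.0035 0.085 ] 18.43119519905548 18.754553156215497
knob from meter [0.5274 0.0698] 18.59287417763549
glassa foot [0.4486 0.2233 0.    ] b [ 0.7235 -0.2173  0.    ]
```

Emit:
jog_arm(moves="0.051 -0.040 0 0 0 2.5 0; 0.102 -0.081 0 0 0 5 0; 0.154 -0.121 0 0 0 7.5 0; 0.205 -0.161 0 0 0 10 0; 0.256 -0.201 0 0 0 13 0; 0.307 -0.242 0 0 0 16 0; 0.358 -0.282 0 0 0 19 0; 0.410 -0.322 0 0 0 22 0; 0.461 -0.363 0 0 0 25 0; 0.512 -0.403 0 0 0 26 0")

```text
t: 1.35
eef_pos: [0.5161, 0.0489, 0.2466]
tool_rot: [[0.999, -0.043, -0.0], [-0.043, -0.999, -0.0], [-0.0, 0.0, -1.0]]
ft_force: [0.9, -0.9, -0.2]
finger_gap: 0.994
finger_force: 0.0
```

Run:
```python
from bench import robot
import cv2,numpy as np,pickle
np.set_printoptions(precision=4,suppress=True)
g=robot.get_image("wrist");cv2.imwrite("pics/w1.png",g["image"][:,:,::-1])
pickle.dump(g,open("w1.pkl","wb"))
print(g["fx"],g["cx"],g["cy"],g["extrinsics"])
s=robot.observe();print(s)
```

```text
371.64829954431775 315.9642328514176 240.4306974021951 [[-0.0417 -0.9511 -0.3061  0.5954]
 [-0.9991  0.0397  0.013   0.0451]
 [-0.0003  0.3064 -0.9519  0.3844]
 [ 0.      0.      0.      1.    ]]
{'t': 1.4, 'joint_positions': array([-7.1222, 18.8591, 79.0047,  0.158 , 82.1166, 85.0756]), 'qd': array([ -6.2598,  -2.4898,   5.0349,  -0.9234,  -1.3422, -11.6659]), 'effort': array([-10.7823, -42.6537, -20.5158,  -1.4476,   0.3093,  -0.1384]), 'eef_pos': array([0.5178, 0.0544, 0.2463]), 'tool_rot': array([[ 0.9992, -0.0387,  0.0007],
       [-0.0387, -0.9992,  0.0027],
       [ 0.0006, -0.0027, -1.    ]]), 'ft_force': array([-2.7394,  3.0388, -1.5552]), 'torque': array([0.1244, 0.1681, 0.0293]), 'finger_force': 0.0, 'finger_gap': 0.9981454571289499}
```

View pics/w1.png

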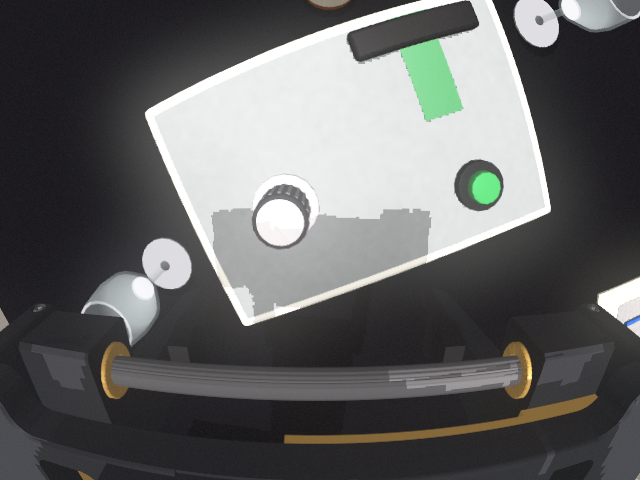

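The wrist view shows the white knob top near (280,222) and the key top near (486,188), but the arm was still settling. I'll go a little lower and measure again.

Emit:
jog_arm(moves="0 0 0.01 0 0 0 0; 0 0 0.02 0 0 0 0; 0 0 0.03 0 0 0 0; 0 0 0.04 0 0 0 0; 0 0 0.05 0 0 0 0; 0 0 0.05 0 0 0 0; 0 0 0.05 0 0 0 0; 0 0 0.05 0 0 0 0; 0 0 0.05 0 0 0 0; 0 0 0.05 0 0 0 0")

```text
t: 2.65
eef_pos: [0.5155, 0.0468, 0.1969]
tool_rot: [[0.999, -0.042, 0.0], [-0.042, -0.999, -0.0], [0.0, 0.0, -1.0]]
ft_force: [-0.6, 0.8, -0.5]
finger_gap: 1.0
finger_force: 0.0
```

Run:
```python
from bench import robot
import cv2,numpy as np,pickle
np.set_printoptions(precision=4,suppress=True)
g=robot.get_image("wrist");im=g["image"][:,:,::-1];cv2.imwrite("pics/w2.png",im)
pickle.dump(g,open("w2.pkl","wb"))
s=robot.observe();print(s["t"],s["eef_pos"],s["joint_positions"],s["ft_force"],s["torque"]);print(g["extrinsics"])
```

```text
2.7 [0.5155 0.0468 0.1968] [-7.9295 21.0768 84.3057  0.0001 74.6079 84.471 ] [ 0.616  -0.1557  0.757 ] [ 0.0115 -0.0314 -0.007 ]
[[-0.0409 -0.9513 -0.3057  0.5948]
 [-0.9992  0.0388  0.0128  0.0431]
 [-0.0003  0.3059 -0.9521  0.3347]
 [ 0.      0.      0.      1.    ]]
```

View pics/w2.png

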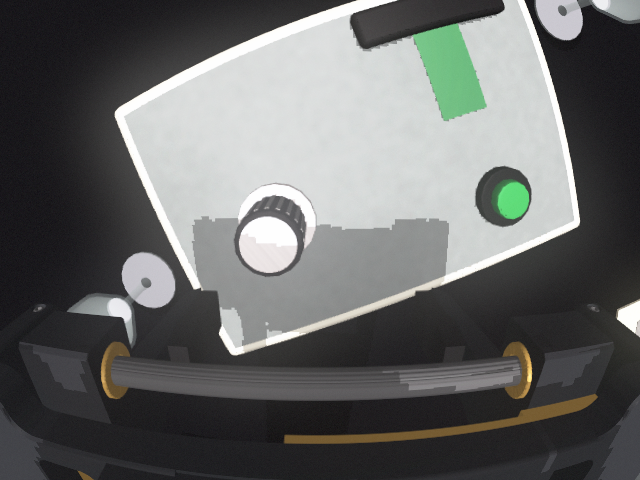

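The knob top is centred at about (269,244) and the key top at about (513,200). The arm has settled at (0.5155, 0.0468).

Run:
```python
import numpy as np,pickle,cv2
np.set_printoptions(precision=4,suppress=True)
g=pickle.load(open("w2.pkl","rb"))
im=g["image"]
def p(u,v,z):
    a=np.array([u-g["cx"],v-g["cy"]])/g["fx"];t=np.linalg.norm(a);r=g["extrinsics"][:3,:3]@np.r_[a/t*np.sin(t),np.cos(t)];o=g["extrinsics"][:3,3];return o+r*(z-o[2])/r[2]
hsv=cv2.cvtColor(im,cv2.COLOR_RGB2HSV)
m=cv2.inRange(hsv,(50,150,60),(75,255,255));m[:150]=0;m[:,:480]=0
M=cv2.moments(m,True);u,v=M["m10"]/M["m00"],M["m01"]/M["m00"];print(u,v,p(u,v,.0965),p(u,v,.1))
for uv in[(269,244),(270,243)]: print(p(*uv,.139))
print(p(305,244,.139)-p(234,244,.139),p(277,221,.0925))  # knob dia; collar centre
```

```text
Traceback (most recent call last):
ZeroDivisionError: float division by zero
```

Run:
```python
import numpy as np,pickle,cv2
np.set_printoptions(precision=4,suppress=True)
g=pickle.load(open("w2.pkl","rb"))
def p(u,v,z):
    a=np.array([u-g["cx"],v-g["cy"]])/g["fx"];t=np.linalg.norm(a);r=g["extrinsics"][:3,:3]@np.r_[a/t*np.sin(t),np.cos(t)];o=g["extrinsics"][:3,3];return o+r*(z-o[2])/r[2]
print(p(513,200,.0965),p(513,200,.1))
for uv in[(269,244),(270,243)]: print(p(*uv,.139))
print(p(305,244,.139)-p(234,244,.139),p(277,221,.0925))
```

```text
[ 0.5431 -0.0966  0.0965] [ 0.5438 -0.0945  0.1   ]
[0.5309 0.072  0.139 ]
[0.5315 0.0714 0.139 ]
[-0.0016 -0.0401  0.    ] [0.5319 0.0721 0.0925]
```

Estimates of the knob axis agree to about 2 mm, at roughly (0.530, 0.0715). The wrist view gives a diameter of 40 mm, as it should be. I'll centre over it and descend to TCP z = 0.111.

Emit:
jog_arm(moves="0.0134 -0.0253 0 0 0 0 0.2; 0.0134 -0.0253 0.02 0 0 0 0.4; 0.0134 -0.0253 0.04 0 0 0 0.4; 0.0134 -0.0253 0.055 0 0 0 0.4; 0.0134 -0.0253 0.07 0 0 0 0.4; 0.0134 -0.0253 0.08 0 0 0 0.4; 0.0134 -0.0253 0.0858 0 0 0 0.4; 0.0134 -0.0253 0.0858 0 0 0 0.4; 0.0134 -0.0253 0.0858 0 0 0 0.45; 0.0134 -0.0253 0.0858 0 0 0 0.5")

```text
t: 3.95
eef_pos: [0.5301, 0.0715, 0.1113]
tool_rot: [[0.999, -0.042, 0.001], [-0.042, -0.999, -0.0], [0.001, 0.0, -1.0]]
ft_force: [0.4, 0.2, 0.5]
finger_gap: 0.5
finger_force: 0.0
```

```bash
cat > r.py <<'E'
from bench import robot
import numpy as np,sys
np.set_printoptions(precision=3,suppress=True)
n=int(sys.argv[1]) if len(sys.argv)>1 else 3
F=[];T=[]
for i in range(n):
    robot.get_image("top");s=robot.observe();F.append(s["ft_force"]);T.append(s["torque"])
R=s["tool_rot"]
print("t %.2f"%s["t"],"pos",s["eef_pos"],"yaw %.2f"%np.degrees(np.arctan2(R[1,0],R[0,0])),"j6 %.1f"%s["joint_positions"][5],"F",np.mean(F,0),"Ftool",R.T@np.mean(F,0),"T",np.mean(T,0),"Tz",np.array(T)[:,2],"gap %.3f"%s["finger_gap"],"ff %.1f"%s["finger_force"])
E
python3 r.py 3
```

```text
t 4.10 pos [0.53  0.072 0.111] yaw -2.40 j6 87.4 F [-0.58  -0.054  0.176] Ftool [-0.577  0.078 -0.176] T [0.032 0.001 0.016] Tz [0.027 0.017 0.005] gap 0.501 ff 0.0
```

Emit:
jog_arm(moves="0 0 0 0 0 0 0.54; 0 0 0 0 0 0 0.56; 0 0 0 0 0 0 0.58; 0 0 0 0 0 0 0.6; 0 0 0 0 0 0 0.6; 0 0 0 0 0 0 0.6; 0 0 0 0 0 0 0.6; 0 0 0 0 0 0 0.6; 0 0 0 0 0 0 0.6; 0 0 0 0 0 0 0.6")

```text
t: 5.35
eef_pos: [0.5298, 0.0731, 0.1111]
tool_rot: [[0.999, -0.042, 0.0], [-0.042, -0.999, 0.003], [0.0, -0.003, -1.0]]
ft_force: [-0.4, 9.0, 0.9]
finger_gap: 0.444
finger_force: 30.0
```

```bash
python3 r.py 3
```

```text
t 5.50 pos [0.53  0.073 0.111] yaw -2.39 j6 87.4 F [0.673 9.518 0.743] Ftool [ 0.275 -9.54  -0.715] T [ 1.47  -0.025  0.023] Tz [0.04  0.005 0.023] gap 0.446 ff 30.0
```

Gripped at 30 N, with the knob about 1.5 mm further towards +y. I'll correct that and turn anticlockwise 24°, which is safe because the start place is at least 1.

Emit:
jog_arm(moves="0 -0.0015 0 0 0 -2 0.6; 0 -0.0015 0 0 0 -5 0.6; 0 -0.0015 0 0 0 -8 0.6; 0 -0.0015 0 0 0 -11 0.6; 0 -0.0015 0 0 0 -14 0.6; 0 -0.0015 0 0 0 -17 0.6; 0 -0.0015 0 0 0 -20 0.6; 0 -0.0015 0 0 0 -22 0.6; 0 -0.0015 0 0 0 -24 0.6; 0 -0.0015 0 0 0 -24 0.6")

```text
t: 6.75
eef_pos: [0.5299, 0.073, 0.111]
tool_rot: [[0.93, 0.368, -0.0], [0.368, -0.93, -0.0], [-0.0, 0.0, -1.0]]
ft_force: [-2.0, 1.7, 3.6]
finger_gap: 0.443
finger_force: 30.0
```

```bash
python3 r.py 3
```

```text
t 6.90 pos [0.53  0.073 0.111] yaw 21.58 j6 63.6 F [-1.655  0.147  3.746] Ftool [-1.485 -0.746 -3.746] T [0.229 0.343 0.036] Tz [0.057 0.028 0.023] gap 0.446 ff 30.0
```

Emit:
jog_arm(moves="0 0 0 0 0 -1 0.6; 0 0 0 0 0 -2 0.6; 0 0 0 0 0 -3 0.6; 0 0 0 0 0 -4 0.6; 0 0 0 0 0 -4 0.6; 0 0 0 0 0 -4 0.6; 0 0 0 0 0 -4 0.6; 0 0 0 0 0 -4 0.6; 0 0 0 0 0 -4 0.6; 0 0 0 0 0 -4 0.6")

```text
t: 8.15
eef_pos: [0.53, 0.073, 0.111]
tool_rot: [[0.901, 0.433, 0.0], [0.433, -0.901, -0.0], [-0.0, 0.0, -1.0]]
ft_force: [-2.0, 0.5, 4.9]
finger_gap: 0.448
finger_force: 30.0
```

```bash
python3 r.py 3
```

```text
t 8.30 pos [0.53  0.073 0.111] yaw 25.64 j6 59.5 F [-2.848  0.357  5.42 ] Ftool [-2.413 -1.553 -5.42 ] T [0.142 0.447 0.13 ] Tz [0.091 0.149 0.151] gap 0.445 ff 30.0
```

Emit:
jog_arm(moves="0 0 0 0 0 -1 0.6; 0 0 0 0 0 -2 0.6; 0 0 0 0 0 -3 0.6; 0 0 0 0 0 -4 0.6; 0 0 0 0 0 -4 0.6; 0 0 0 0 0 -4 0.6; 0 0 0 0 0 -4 0.6; 0 0 0 0 0 -4 0.6; 0 0 0 0 0 -4 0.6; 0 0 0 0 0 -4 0.6")

```text
t: 9.55
eef_pos: [0.53, 0.073, 0.1111]
tool_rot: [[0.869, 0.495, 0.0], [0.495, -0.869, -0.0], [-0.0, 0.0, -1.0]]
ft_force: [-2.2, -0.5, 5.1]
finger_gap: 0.447
finger_force: 30.0
```

```bash
sed -i 's/^print(/print("eff6 %.3f"%s["effort"][5],/' r.py; python3 r.py 2
```

```text
eff6 0.180 t 9.65 pos [0.53  0.073 0.111] yaw 29.65 j6 55.5 F [-3.041  0.23   4.367] Ftool [-2.529 -1.704 -4.367] T [0.143 0.41  0.166] Tz [0.188 0.144] gap 0.446 ff 30.0
```

The moment (+0.17) and the joint-6 effort agree that the knob is past the midpoint and pulling on toward the next place. I'll keep going anticlockwise.

Emit:
jog_arm(moves="0 0 0 0 0 -1 0.6; 0 0 0 0 0 -2 0.6; 0 0 0 0 0 -3 0.6; 0 0 0 0 0 -4 0.6; 0 0 0 0 0 -5 0.6; 0 0 0 0 0 -6 0.6; 0 0 0 0 0 -6 0.6; 0 0 0 0 0 -6 0.6; 0 0 0 0 0 -6 0.6; 0 0 0 0 0 -6 0.6")

```text
t: 10.9
eef_pos: [0.5301, 0.0729, 0.1111]
tool_rot: [[0.813, 0.583, 0.0], [0.583, -0.813, -0.0], [0.0, 0.0, -1.0]]
ft_force: [-2.6, -0.0, 5.7]
finger_gap: 0.445
finger_force: 30.0
```

```bash
python3 r.py 2
```

```text
eff6 0.227 t 11.00 pos [0.53  0.073 0.111] yaw 35.65 j6 49.5 F [-2.546  0.021  5.025] Ftool [-2.056 -1.499 -5.026] T [0.103 0.378 0.216] Tz [0.224 0.208] gap 0.450 ff 30.0
```

Emit:
jog_arm(moves="0 0 0 0 0 -1 0.6; 0 0 0 0 0 -2 0.6; 0 0 0 0 0 -3 0.6; 0 0 0 0 0 -4 0.6; 0 0 0 0 0 -5 0.6; 0 0 0 0 0 -5 0.6; 0 0 0 0 0 -5 0.6; 0 0 0 0 0 -5 0.6; 0 0 0 0 0 -5 0.6; 0 0 0 0 0 -5 0.6")

```text
t: 12.25
eef_pos: [0.5301, 0.0728, 0.111]
tool_rot: [[0.759, 0.651, 0.0], [0.651, -0.759, -0.0], [0.0, 0.0, -1.0]]
ft_force: [-1.8, -1.4, 4.6]
finger_gap: 0.448
finger_force: 30.0
```

```bash
python3 r.py 2
```

```text
eff6 -0.052 t 12.35 pos [0.53  0.073 0.111] yaw 40.62 j6 44.5 F [-1.283 -0.99   4.449] Ftool [-1.618 -0.082 -4.449] T [ 0.     0.346 -0.041] Tz [-0.042 -0.041] gap 0.446 ff 30.0
```

The first place crossed is near yaw 40°. The moment dropped steeply through zero there. I'll probe past it carefully in case this is place 0.

Emit:
jog_arm(moves="0 0 0 0 0 -1 0.6; 0 0 0 0 0 -1.5 0.6; 0 0 0 0 0 -2 0.6; 0 0 0 0 0 -2.5 0.6; 0 0 0 0 0 -3 0.6; 0 0 0 0 0 -3 0.6; 0 0 0 0 0 -3 0.6; 0 0 0 0 0 -3 0.6; 0 0 0 0 0 -3 0.6; 0 0 0 0 0 -3 0.6")

```text
t: 13.6
eef_pos: [0.5302, 0.0728, 0.111]
tool_rot: [[0.724, 0.69, 0.0], [0.69, -0.724, -0.0], [0.0, 0.0, -1.0]]
ft_force: [-1.7, -1.7, 4.7]
finger_gap: 0.444
finger_force: 30.0
```

```bash
python3 r.py 2
```

```text
eff6 -0.182 t 13.70 pos [0.53  0.073 0.111] yaw 43.62 j6 41.5 F [-1.476 -2.287  5.733] Ftool [-2.645  0.64  -5.733] T [-0.099  0.326 -0.201] Tz [-0.211 -0.192] gap 0.447 ff 30.0
```

Emit:
jog_arm(moves="0 0 0 0 0 -0.5 0.6; 0 0 0 0 0 -0.5 0.6; 0 0 0 0 0 -1 0.6; 0 0 0 0 0 -1 0.6; 0 0 0 0 0 -1.5 0.6; 0 0 0 0 0 -1.5 0.6; 0 0 0 0 0 -2 0.6; 0 0 0 0 0 -2 0.6; 0 0 0 0 0 -2 0.6; 0 0 0 0 0 -2 0.6")

```text
t: 14.95
eef_pos: [0.5301, 0.0728, 0.111]
tool_rot: [[0.699, 0.715, 0.0], [0.715, -0.699, -0.0], [0.0, 0.0, -1.0]]
ft_force: [-1.3, -1.9, 4.4]
finger_gap: 0.446
finger_force: 30.0
```

```bash
python3 r.py 2
```

```text
eff6 -0.169 t 15.05 pos [0.53  0.073 0.111] yaw 45.62 j6 39.5 F [-1.205 -1.844  5.335] Ftool [-2.16   0.431 -5.335] T [-0.179  0.326 -0.153] Tz [-0.135 -0.17 ] gap 0.447 ff 30.0
```

The moment is falling, so this was a click and not the stop. The next place is at least 24° from 39.7, so I'll turn 17° more.

Emit:
jog_arm(moves="0 0 0 0 0 -2 0.6; 0 0 0 0 0 -4 0.6; 0 0 0 0 0 -6 0.6; 0 0 0 0 0 -8 0.6; 0 0 0 0 0 -10 0.6; 0 0 0 0 0 -12 0.6; 0 0 0 0 0 -14 0.6; 0 0 0 0 0 -16 0.6; 0 0 0 0 0 -17 0.6; 0 0 0 0 0 -17 0.6")

```text
t: 16.3
eef_pos: [0.5302, 0.0728, 0.111]
tool_rot: [[0.46, 0.888, 0.001], [0.888, -0.46, -0.0], [-0.0, 0.001, -1.0]]
ft_force: [0.3, -4.2, 5.4]
finger_gap: 0.447
finger_force: 30.0
```

```bash
python3 r.py 2
```

```text
eff6 0.052 t 16.40 pos [0.53  0.073 0.111] yaw 62.60 j6 22.6 F [ 1.217 -4.821  4.466] Ftool [-3.72   3.302 -4.464] T [-0.739 -0.035  0.053] Tz [0.063 0.042] gap 0.445 ff 30.0
```

Emit:
jog_arm(moves="0 0 0 0 0 -1 0.6; 0 0 0 0 0 -2 0.6; 0 0 0 0 0 -3 0.6; 0 0 0 0 0 -3 0.6; 0 0 0 0 0 -3 0.6; 0 0 0 0 0 -3 0.6; 0 0 0 0 0 -3 0.6; 0 0 0 0 0 -3 0.6; 0 0 0 0 0 -3 0.6; 0 0 0 0 0 -3 0.6")

```text
t: 17.65
eef_pos: [0.5302, 0.0728, 0.111]
tool_rot: [[0.413, 0.911, 0.001], [0.911, -0.413, -0.0], [-0.0, 0.001, -1.0]]
ft_force: [1.2, -5.4, 5.3]
finger_gap: 0.444
finger_force: 30.0
```

```bash
python3 r.py 2
```

```text
eff6 0.136 t 17.75 pos [0.53  0.073 0.111] yaw 65.60 j6 19.6 F [ 1.179 -5.354  4.431] Ftool [-4.389  3.289 -4.427] T [-0.781 -0.068  0.113] Tz [0.081 0.145] gap 0.445 ff 30.0
```

Emit:
jog_arm(moves="0 0 0 0 0 -1 0.6; 0 0 0 0 0 -2 0.6; 0 0 0 0 0 -3 0.6; 0 0 0 0 0 -4 0.6; 0 0 0 0 0 -5 0.6; 0 0 0 0 0 -6 0.6; 0 0 0 0 0 -6 0.6; 0 0 0 0 0 -6 0.6; 0 0 0 0 0 -6 0.6; 0 0 0 0 0 -6 0.6")

```text
t: 19.0
eef_pos: [0.5303, 0.0728, 0.111]
tool_rot: [[0.316, 0.949, 0.001], [0.949, -0.316, -0.0], [-0.0, 0.001, -1.0]]
ft_force: [1.5, -5.8, 4.6]
finger_gap: 0.446
finger_force: 30.0
```

```bash
python3 r.py 2
```

```text
eff6 0.163 t 19.10 pos [0.53  0.073 0.111] yaw 71.60 j6 13.6 F [ 1.427 -5.252  4.746] Ftool [-4.533  3.017 -4.742] T [-0.836 -0.132  0.155] Tz [0.171 0.14 ] gap 0.441 ff 30.0
```

Emit:
jog_arm(moves="0 0 0 0 0 -1 0.6; 0 0 0 0 0 -2 0.6; 0 0 0 0 0 -3 0.6; 0 0 0 0 0 -4 0.6; 0 0 0 0 0 -5 0.6; 0 0 0 0 0 -5 0.6; 0 0 0 0 0 -5 0.6; 0 0 0 0 0 -5 0.6; 0 0 0 0 0 -5 0.6; 0 0 0 0 0 -5 0.6")

```text
t: 20.35
eef_pos: [0.5303, 0.0729, 0.111]
tool_rot: [[0.232, 0.973, 0.001], [0.973, -0.232, -0.0], [-0.0, 0.001, -1.0]]
ft_force: [1.3, -5.2, 3.6]
finger_gap: 0.447
finger_force: 30.0
```

```bash
python3 r.py 2
```

```text
eff6 0.225 t 20.45 pos [0.53  0.073 0.111] yaw 76.61 j6 8.6 F [ 1.768 -5.714  3.491] Ftool [-5.15   3.047 -3.487] T [-0.775 -0.193  0.213] Tz [0.221 0.205] gap 0.445 ff 30.0
```

Emit:
jog_arm(moves="0 0 0 0 0 -1 0.6; 0 0 0 0 0 -2 0.6; 0 0 0 0 0 -3 0.6; 0 0 0 0 0 -4 0.6; 0 0 0 0 0 -5 0.6; 0 0 0 0 0 -5.5 0.6; 0 0 0 0 0 -6 0.6; 0 0 0 0 0 -6 0.6; 0 0 0 0 0 -6 0.6; 0 0 0 0 0 -6 0.6")

```text
t: 21.7
eef_pos: [0.5305, 0.0727, 0.1111]
tool_rot: [[0.13, 0.992, 0.001], [0.992, -0.13, -0.0], [-0.0, 0.001, -1.0]]
ft_force: [2.5, -6.6, 3.3]
finger_gap: 0.446
finger_force: 30.0
```

```bash
python3 r.py 2
```

```text
eff6 -0.161 t 21.80 pos [0.53  0.073 0.111] yaw 82.55 j6 2.6 F [ 1.451 -5.732  4.2  ] Ftool [-5.497  2.187 -4.196] T [-0.889 -0.22  -0.17 ] Tz [-0.16 -0.18] gap 0.443 ff 30.0
```

Emit:
jog_arm(moves="0 0 0 0 0 -0.5 0.6; 0 0 0 0 0 -0.5 0.6; 0 0 0 0 0 -1 0.6; 0 0 0 0 0 -1 0.6; 0 0 0 0 0 -1.5 0.6; 0 0 0 0 0 -1.5 0.6; 0 0 0 0 0 -1.5 0.6; 0 0 0 0 0 -1.5 0.6; 0 0 0 0 0 -1.5 0.6; 0 0 0 0 0 -1.5 0.6")

```text
t: 23.05
eef_pos: [0.5305, 0.0727, 0.111]
tool_rot: [[0.104, 0.995, 0.001], [0.995, -0.104, -0.0], [-0.0, 0.001, -1.0]]
ft_force: [2.6, -5.6, 3.6]
finger_gap: 0.44
finger_force: 30.0
```

```bash
python3 r.py 2
```

```text
eff6 -0.174 t 23.15 pos [0.53  0.073 0.111] yaw 84.05 j6 1.1 F [ 1.967 -5.968  4.522] Ftool [-5.734  2.58  -4.517] T [-0.899 -0.276 -0.204] Tz [-0.184 -0.224] gap 0.445 ff 30.0
```

Emit:
jog_arm(moves="0 0 0 0 0 -0.5 0.6; 0 0 0 0 0 -0.5 0.6; 0 0 0 0 0 -1 0.6; 0 0 0 0 0 -1 0.6; 0 0 0 0 0 -1.5 0.6; 0 0 0 0 0 -2 0.6; 0 0 0 0 0 -2 0.6; 0 0 0 0 0 -2 0.6; 0 0 0 0 0 -2 0.6; 0 0 0 0 0 -2 0.6")

```text
t: 24.4
eef_pos: [0.5305, 0.0727, 0.111]
tool_rot: [[0.069, 0.998, 0.001], [0.998, -0.069, -0.0], [-0.0, 0.001, -1.0]]
ft_force: [3.3, -4.8, 4.7]
finger_gap: 0.442
finger_force: 30.0
```

```bash
python3 r.py 3
```

```text
eff6 -0.144 t 24.55 pos [0.53  0.073 0.111] yaw 86.06 j6 -0.9 F [ 2.39  -5.934  4.397] Ftool [-5.757  2.798 -4.391] T [-0.909 -0.248 -0.169] Tz [-0.221 -0.162 -0.125] gap 0.447 ff 30.0
```

Again no stop: 79.7° was another click. I'll advance 18° and relieve some of the side load.

Emit:
jog_arm(moves="-0.0003 0.0002 0 0 0 -2 0.6; -0.0006 0.0004 0 0 0 -4 0.6; -0.0006 0.0004 0 0 0 -6 0.6; -0.0006 0.0004 0 0 0 -8 0.6; -0.0006 0.0004 0 0 0 -10 0.6; -0.0006 0.0004 0 0 0 -12 0.6; -0.0006 0.0004 0 0 0 -14 0.6; -0.0006 0.0004 0 0 0 -16 0.6; -0.0006 0.0004 0 0 0 -18 0.6; -0.0006 0.0004 0 0 0 -18 0.6")

```text
t: 25.8
eef_pos: [0.5306, 0.0726, 0.1111]
tool_rot: [[-0.245, 0.97, 0.001], [0.97, 0.245, 0.0], [0.0, 0.001, -1.0]]
ft_force: [5.7, 1.9, 3.7]
finger_gap: 0.447
finger_force: 30.0
```

```bash
python3 r.py 2
```

```text
eff6 0.033 t 25.90 pos [0.531 0.073 0.111] yaw 104.14 j6 -19.1 F [5.569 1.628 4.151] Ftool [ 0.218  5.801 -4.147] T [ 0.241 -0.851  0.048] Tz [0.046 0.051] gap 0.444 ff 30.0
```

Emit:
jog_arm(moves="0 0 0 0 0 -1 0.6; 0 0 0 0 0 -2 0.6; 0 0 0 0 0 -3 0.6; 0 0 0 0 0 -3 0.6; 0 0 0 0 0 -3 0.6; 0 0 0 0 0 -3 0.6; 0 0 0 0 0 -3 0.6; 0 0 0 0 0 -3 0.6; 0 0 0 0 0 -3 0.6; 0 0 0 0 0 -3 0.6")

```text
t: 27.15
eef_pos: [0.5306, 0.0726, 0.111]
tool_rot: [[-0.295, 0.956, 0.001], [0.956, 0.295, 0.0], [0.0, 0.001, -1.0]]
ft_force: [5.3, 1.9, 5.2]
finger_gap: 0.447
finger_force: 30.0
```

```bash
python3 r.py 2
```

```text
eff6 0.118 t 27.25 pos [0.531 0.073 0.111] yaw 107.15 j6 -22.1 F [4.973 2.202 5.095] Ftool [ 0.637  5.406 -5.09 ] T [ 0.271 -0.83   0.092] Tz [0.077 0.107] gap 0.444 ff 30.0
```

Emit:
jog_arm(moves="0 0 0 0 0 -1 0.6; 0 0 0 0 0 -2 0.6; 0 0 0 0 0 -3 0.6; 0 0 0 0 0 -4 0.6; 0 0 0 0 0 -5 0.6; 0 0 0 0 0 -6 0.6; 0 0 0 0 0 -7 0.6; 0 0 0 0 0 -7 0.6; 0 0 0 0 0 -7 0.6; 0 0 0 0 0 -7 0.6")

```text
t: 28.5
eef_pos: [0.5307, 0.0727, 0.1111]
tool_rot: [[-0.409, 0.912, 0.001], [0.912, 0.409, 0.0], [-0.0, 0.001, -1.0]]
ft_force: [6.2, 2.5, 4.5]
finger_gap: 0.447
finger_force: 30.0
```

```bash
python3 r.py 2
```

```text
eff6 0.210 t 28.60 pos [0.531 0.073 0.111] yaw 114.16 j6 -29.1 F [4.948 3.011 4.263] Ftool [ 0.721  5.751 -4.256] T [ 0.346 -0.896  0.244] Tz [0.222 0.265] gap 0.447 ff 30.0
```

Emit:
jog_arm(moves="0 0 0 0 0 -1 0.6; 0 0 0 0 0 -2 0.6; 0 0 0 0 0 -3 0.6; 0 0 0 0 0 -4 0.6; 0 0 0 0 0 -5 0.6; 0 0 0 0 0 -5.5 0.6; 0 0 0 0 0 -6 0.6; 0 0 0 0 0 -6 0.6; 0 0 0 0 0 -6 0.6; 0 0 0 0 0 -6 0.6")

```text
t: 29.85
eef_pos: [0.5308, 0.0726, 0.1111]
tool_rot: [[-0.502, 0.865, 0.001], [0.865, 0.502, 0.0], [-0.0, 0.001, -1.0]]
ft_force: [5.9, 2.9, 4.7]
finger_gap: 0.445
finger_force: 30.0
```

```bash
python3 r.py 2
```

```text
eff6 0.026 t 29.95 pos [0.531 0.073 0.111] yaw 120.14 j6 -35.0 F [5.929 2.493 4.124] Ftool [-0.822  6.384 -4.115] T [ 0.339 -0.986  0.018] Tz [0.027 0.009] gap 0.441 ff 30.0
```

Emit:
jog_arm(moves="0 0 0 0 0 -0.5 0.6; 0 0 0 0 0 -1 0.6; 0 0 0 0 0 -1.5 0.6; 0 0 0 0 0 -2 0.6; 0 0 0 0 0 -2.5 0.6; 0 0 0 0 0 -3 0.6; 0 0 0 0 0 -3.5 0.6; 0 0 0 0 0 -4 0.6; 0 0 0 0 0 -4 0.6; 0 0 0 0 0 -4 0.6")

```text
t: 31.2
eef_pos: [0.5308, 0.0726, 0.1111]
tool_rot: [[-0.561, 0.828, 0.001], [0.828, 0.561, 0.001], [-0.0, 0.001, -1.0]]
ft_force: [6.0, 3.4, 4.0]
finger_gap: 0.448
finger_force: 30.0
```

```bash
python3 r.py 2
```

```text
eff6 -0.167 t 31.30 pos [0.531 0.073 0.111] yaw 124.11 j6 -39.0 F [6.071 2.482 3.893] Ftool [-1.351  6.425 -3.884] T [ 0.263 -1.026 -0.176] Tz [-0.147 -0.205] gap 0.447 ff 30.0
```

Emit:
jog_arm(moves="0 0 0 0 0 -0.5 0.6; 0 0 0 0 0 -0.5 0.6; 0 0 0 0 0 -1 0.6; 0 0 0 0 0 -1 0.6; 0 0 0 0 0 -1.5 0.6; 0 0 0 0 0 -1.5 0.6; 0 0 0 0 0 -2 0.6; 0 0 0 0 0 -2 0.6; 0 0 0 0 0 -2 0.6; 0 0 0 0 0 -2 0.6")

```text
t: 32.55
eef_pos: [0.5308, 0.0726, 0.1111]
tool_rot: [[-0.589, 0.808, 0.001], [0.808, 0.589, 0.001], [-0.0, 0.001, -1.0]]
ft_force: [6.4, 2.1, 3.8]
finger_gap: 0.444
finger_force: 30.0
```

```bash
python3 r.py 2
```

```text
eff6 -0.171 t 32.65 pos [0.531 0.073 0.111] yaw 126.11 j6 -41.0 F [5.596 2.43  4.451] Ftool [-1.337  5.959 -4.442] T [ 0.266 -0.99  -0.205] Tz [-0.247 -0.163] gap 0.448 ff 30.0
```

Flat at about −0.2, so still not the stop. Three clicks have been passed, so the next place must be place 0 and the start was place 4. I'll go on 18°.

Emit:
jog_arm(moves="0 0.0004 0 0 0 -2 0.6; 0 0.0006 0 0 0 -4 0.6; 0 0.0006 0 0 0 -6 0.6; 0 0.0006 0 0 0 -8 0.6; 0 0.0006 0 0 0 -10 0.6; 0 0.0006 0 0 0 -12 0.6; 0 0.0006 0 0 0 -14 0.6; 0 0.0006 0 0 0 -16 0.6; 0 0.0006 0 0 0 -18 0.6; 0 0.0006 0 0 0 -18 0.6")

```text
t: 33.9
eef_pos: [0.531, 0.0729, 0.111]
tool_rot: [[-0.811, 0.585, 0.0], [0.585, 0.811, 0.0], [-0.0, 0.0, -1.0]]
ft_force: [4.2, 0.7, 4.2]
finger_gap: 0.445
finger_force: 30.0
```

```bash
python3 r.py 2
```

```text
eff6 0.002 t 34.00 pos [0.531 0.073 0.111] yaw 144.14 j6 -59.0 F [4.517 0.622 5.312] Ftool [-3.298  3.152 -5.31 ] T [ 0.186 -0.793  0.012] Tz [-0.001  0.026] gap 0.451 ff 30.0
```

Emit:
jog_arm(moves="0 0 0 0 0 -0.5 0.6; 0 0 0 0 0 -1 0.6; 0 0 0 0 0 -1.5 0.6; 0 0 0 0 0 -2 0.6; 0 0 0 0 0 -2.5 0.6; 0 0 0 0 0 -2.5 0.6; 0 0 0 0 0 -2.5 0.6; 0 0 0 0 0 -2.5 0.6; 0 0 0 0 0 -2.5 0.6; 0 0 0 0 0 -2.5 0.6")

```text
t: 35.25
eef_pos: [0.531, 0.0729, 0.1111]
tool_rot: [[-0.835, 0.55, 0.001], [0.55, 0.835, 0.0], [-0.0, 0.0, -1.0]]
ft_force: [4.3, 1.6, 4.7]
finger_gap: 0.443
finger_force: 30.0
```

```bash
python3 r.py 3
```

```text
eff6 0.107 t 35.40 pos [0.531 0.073 0.111] yaw 146.65 j6 -61.5 F [4.464 1.587 4.714] Ftool [-2.857  3.782 -4.712] T [ 0.228 -0.823  0.107] Tz [0.115 0.133 0.074] gap 0.445 ff 30.0
```

Emit:
jog_arm(moves="0 0 0 0 0 -1 0.6; 0 0 0 0 0 -2 0.6; 0 0 0 0 0 -3 0.6; 0 0 0 0 0 -4 0.6; 0 0 0 0 0 -4.5 0.6; 0 0 0 0 0 -5 0.6; 0 0 0 0 0 -5 0.6; 0 0 0 0 0 -5 0.6; 0 0 0 0 0 -5 0.6; 0 0 0 0 0 -5 0.6")

```text
t: 36.65
eef_pos: [0.531, 0.073, 0.111]
tool_rot: [[-0.88, 0.475, 0.001], [0.475, 0.88, 0.0], [-0.0, 0.001, -1.0]]
ft_force: [5.5, 2.2, 4.2]
finger_gap: 0.442
finger_force: 30.0
```

```bash
python3 r.py 2
```

```text
eff6 0.188 t 36.75 pos [0.531 0.073 0.111] yaw 151.66 j6 -66.5 F [4.9   2.197 5.273] Ftool [-3.272  4.263 -5.27 ] T [ 0.322 -0.877  0.149] Tz [0.142 0.155] gap 0.445 ff 30.0
```

Emit:
jog_arm(moves="0 0 0 0 0 -1 0.6; 0 0 0 0 0 -2 0.6; 0 0 0 0 0 -3 0.6; 0 0 0 0 0 -4 0.6; 0 0 0 0 0 -4.5 0.6; 0 0 0 0 0 -5 0.6; 0 0 0 0 0 -5 0.6; 0 0 0 0 0 -5 0.6; 0 0 0 0 0 -5 0.6; 0 0 0 0 0 -5 0.6")

```text
t: 38.0
eef_pos: [0.5311, 0.073, 0.1111]
tool_rot: [[-0.918, 0.396, 0.001], [0.396, 0.918, 0.0], [-0.001, 0.001, -1.0]]
ft_force: [6.0, 2.5, 5.4]
finger_gap: 0.44
finger_force: 30.0
```

```bash
python3 r.py 2
```

```text
eff6 0.170 t 38.10 pos [0.531 0.073 0.111] yaw 156.66 j6 -71.5 F [4.619 2.861 4.539] Ftool [-3.11   4.46  -4.534] T [ 0.345 -0.898  0.169] Tz [0.192 0.146] gap 0.447 ff 30.0
```

Emit:
jog_arm(moves="0 0 0 0 0 -1 0.6; 0 0 0 0 0 -2 0.6; 0 0 0 0 0 -3 0.6; 0 0 0 0 0 -3.5 0.6; 0 0 0 0 0 -4 0.6; 0 0 0 0 0 -4.5 0.6; 0 0 0 0 0 -5 0.6; 0 0 0 0 0 -5 0.6; 0 0 0 0 0 -5 0.6; 0 0 0 0 0 -5 0.6")

```text
t: 39.35
eef_pos: [0.5311, 0.073, 0.111]
tool_rot: [[-0.949, 0.315, 0.001], [0.315, 0.949, 0.0], [-0.001, 0.001, -1.0]]
ft_force: [4.8, 2.7, 3.9]
finger_gap: 0.446
finger_force: 30.0
```

```bash
python3 r.py 2
```

```text
eff6 -0.166 t 39.45 pos [0.531 0.073 0.111] yaw 161.62 j6 -76.5 F [5.053 2.159 4.978] Ftool [-4.118  3.646 -4.972] T [ 0.369 -0.999 -0.15 ] Tz [-0.138 -0.161] gap 0.444 ff 30.0
```

Place 0 is near yaw 159°. Now I'll ease onto the stop.

Emit:
jog_arm(moves="0 0 0 0 0 -0.5 0.6; 0 0 0 0 0 -0.5 0.6; 0 0 0 0 0 -1 0.6; 0 0 0 0 0 -1 0.6; 0 0 0 0 0 -1.5 0.6; 0 0 0 0 0 -1.5 0.6; 0 0 0 0 0 -1.5 0.6; 0 0 0 0 0 -1.5 0.6; 0 0 0 0 0 -1.5 0.6; 0 0 0 0 0 -1.5 0.6")

```text
t: 40.7
eef_pos: [0.5311, 0.073, 0.111]
tool_rot: [[-0.957, 0.29, 0.001], [0.29, 0.957, 0.001], [-0.001, 0.001, -1.0]]
ft_force: [4.9, 3.2, 3.6]
finger_gap: 0.445
finger_force: 30.0
```

```bash
python3 r.py 2
```

```text
eff6 -0.175 t 40.80 pos [0.531 0.073 0.111] yaw 163.11 j6 -78.0 F [5.063 2.506 4.84 ] Ftool [-4.12   3.873 -4.834] T [ 0.359 -0.949 -0.182] Tz [-0.185 -0.178] gap 0.449 ff 30.0
```

Emit:
jog_arm(moves="0 0 0 0 0 -0.5 0.6; 0 0 0 0 0 -0.5 0.6; 0 0 0 0 0 -1 0.6; 0 0 0 0 0 -1 0.6; 0 0 0 0 0 -1.5 0.6; 0 0 0 0 0 -1.5 0.6; 0 0 0 0 0 -1.5 0.6; 0 0 0 0 0 -1.5 0.6; 0 0 0 0 0 -1.5 0.6; 0 0 0 0 0 -1.5 0.6")

```text
t: 42.05
eef_pos: [0.5311, 0.073, 0.1111]
tool_rot: [[-0.964, 0.266, 0.001], [0.266, 0.964, 0.001], [-0.001, 0.001, -1.0]]
ft_force: [4.9, 3.1, 3.8]
finger_gap: 0.446
finger_force: 30.0
```

```bash
python3 r.py 3
```

```text
eff6 -0.347 t 42.20 pos [0.531 0.073 0.111] yaw 164.59 j6 -79.5 F [5.385 2.481 4.651] Ftool [-4.535  3.827 -4.645] T [ 0.383 -0.912 -0.338] Tz [-0.323 -0.331 -0.361] gap 0.447 ff 30.0
```

The moment rose to 0.34 N m, above any detent peak and below 0.57, so this is the stop. Now I'll turn clockwise one click at a time, starting with about 5.5° back to place 0 plus one spacing of about 40°.

Emit:
jog_arm(moves="0 0 0 0 0 4 0.6; 0 0 0 0 0 10 0.6; 0 0 0 0 0 16 0.6; 0 0 0 0 0 22 0.6; 0 0 0 0 0 28 0.6; 0 0 0 0 0 34 0.6; 0 0 0 0 0 39 0.6; 0 0 0 0 0 43 0.6; 0 0 0 0 0 45 0.6; 0 0 0 0 0 45 0.6")

```text
t: 43.45
eef_pos: [0.5308, 0.0727, 0.111]
tool_rot: [[-0.494, 0.869, 0.0], [0.869, 0.494, -0.0], [-0.0, 0.0, -1.0]]
ft_force: [4.0, 1.0, 5.4]
finger_gap: 0.444
finger_force: 30.0
```

```bash
python3 r.py 2
```

```text
eff6 0.075 t 43.55 pos [0.531 0.073 0.111] yaw 119.65 j6 -34.5 F [4.267 0.559 5.64 ] Ftool [-1.625  3.985 -5.64 ] T [ 0.053 -0.671  0.055] Tz [0.047 0.062] gap 0.445 ff 30.0
```

At place 1: the moment is near zero, just past it. Now the second click.

Emit:
jog_arm(moves="0 0 0 0 0 5 0.6; 0 0 0 0 0 10 0.6; 0 0 0 0 0 15 0.6; 0 0 0 0 0 20 0.6; 0 0 0 0 0 25 0.6; 0 0 0 0 0 30 0.6; 0 0 0 0 0 34 0.6; 0 0 0 0 0 37 0.6; 0 0 0 0 0 39 0.6; 0 0 0 0 0 39 0.6")

```text
t: 44.8
eef_pos: [0.5305, 0.0726, 0.111]
tool_rot: [[0.163, 0.987, -0.001], [0.987, -0.163, -0.0], [-0.0, -0.001, -1.0]]
ft_force: [1.7, -0.5, 7.3]
finger_gap: 0.445
finger_force: 30.0
```

```bash
python3 r.py 2
```

```text
eff6 -0.081 t 44.90 pos [0.53  0.073 0.111] yaw 80.63 j6 4.5 F [ 1.8   -0.31   6.683] Ftool [-0.015  1.822 -6.685] T [-0.068 -0.382 -0.053] Tz [-0.074 -0.033] gap 0.442 ff 30.0
```

Place 2, within about 1°, matching the 79.7° found on the way out. Third click.

Emit:
jog_arm(moves="0 0 0 0 0 5 0.6; 0 0 0 0 0 10 0.6; 0 0 0 0 0 15 0.6; 0 0 0 0 0 20 0.6; 0 0 0 0 0 25 0.6; 0 0 0 0 0 30 0.6; 0 0 0 0 0 35 0.6; 0 0 0 0 0 39 0.6; 0 0 0 0 0 41 0.6; 0 0 0 0 0 41 0.6")

```text
t: 46.15
eef_pos: [0.5301, 0.0729, 0.111]
tool_rot: [[0.77, 0.638, -0.002], [0.638, -0.77, 0.0], [-0.001, -0.001, -1.0]]
ft_force: [0.9, 0.7, 7.9]
finger_gap: 0.444
finger_force: 30.0
```

```bash
python3 r.py 2
```

```text
eff6 0.072 t 46.25 pos [0.53  0.073 0.111] yaw 39.65 j6 45.5 F [0.41  0.934 7.492] Ftool [ 0.902 -0.466 -7.493] T [ 0.113 -0.04   0.058] Tz [0.062 0.053] gap 0.446 ff 30.0
```

Place 3. Fourth click.

Emit:
jog_arm(moves="0 0 0 0 0 5 0.6; 0 0 0 0 0 10 0.6; 0 0 0 0 0 15 0.6; 0 0 0 0 0 20 0.6; 0 0 0 0 0 25 0.6; 0 0 0 0 0 30 0.6; 0 0 0 0 0 34 0.6; 0 0 0 0 0 37 0.6; 0 0 0 0 0 39 0.6; 0 0 0 0 0 39 0.6")

```text
t: 47.5
eef_pos: [0.5299, 0.0732, 0.111]
tool_rot: [[1.0, 0.011, -0.002], [0.011, -1.0, 0.001], [-0.002, -0.001, -1.0]]
ft_force: [-0.7, 2.6, 8.8]
finger_gap: 0.447
finger_force: 30.0
```

```bash
python3 r.py 2
```

```text
eff6 0.068 t 47.60 pos [0.53  0.073 0.111] yaw 0.65 j6 84.5 F [-1.183  2.862  8.802] Ftool [-1.169 -2.882 -8.797] T [0.51  0.055 0.049] Tz [0.07  0.028] gap 0.445 ff 30.0
```

Place 4, with the moment near zero. I'll release it at the place, rise clear, then go over the key.

Emit:
jog_arm(moves="0 0 0 0 0 -1 0.6; 0 0 0 0 0 -1 0.4; 0 0 0 0 0 -1 0.3; 0 0 0 0 0 -1 0.3; 0 0 0 0 0 -1 0.3; 0 0 -0.01 0 0 -1 0.3; 0 0 -0.03 0 0 -1 0.3; 0 0 -0.05 0 0 -1 0.3; 0 0 -0.065 0 0 -1 0.3; 0 0 -0.07 0 0 -1 0.3")

```text
t: 48.85
eef_pos: [0.5311, 0.0727, 0.1823]
tool_rot: [[1.0, 0.028, 0.002], [0.028, -1.0, -0.0], [0.002, 0.0, -1.0]]
ft_force: [0.9, 0.0, 0.2]
finger_gap: 0.702
finger_force: 0.0
```

Emit:
jog_arm(moves="0.0012 0.02 0 0 0 0 0.5; 0.0025 0.045 0 0 0 0 1; 0.004 0.07 0 0 0 0 1; 0.006 0.095 0 0 0 0 1; 0.007 0.12 0 0 0 0 1; 0.008 0.14 0 0 0 0 1; 0.009 0.155 0 0 0 0 1; 0.01 0.163 0 0 0 0 1; 0.0105 0.168 0.01 0 0 0 1; 0.0105 0.168 0.02 0 0 0 1")

```text
t: 50.1
eef_pos: [0.5458, -0.0947, 0.16]
tool_rot: [[1.0, 0.028, -0.001], [0.028, -1.0, 0.0], [-0.001, -0.0, -1.0]]
ft_force: [0.3, 0.1, -0.2]
finger_gap: 0.004
finger_force: 0.0
```

Run:
```python
from bench import robot
import cv2,numpy as np
np.set_printoptions(precision=4,suppress=True)
g=robot.get_image("wrist");cv2.imwrite("pics/w3.png",g["image"][:,:,::-1])
g=robot.get_image("side");im=cv2.resize(g["image"][150:350,260:460,::-1],None,fx=3,fy=3,interpolation=cv2.INTER_CUBIC);cv2.imwrite("pics/s3.png",im)
s=robot.observe();print(s["t"],s["eef_pos"],s["tool_rot"][:,0],s["ft_force"],s["finger_gap"])
```

```text
50.2 [ 0.5453 -0.0943  0.1594] [ 0.9996  0.0283 -0.0027] [-0.8076 -0.2085  0.1587] 0.005894051421972221
```

View pics/w3.png

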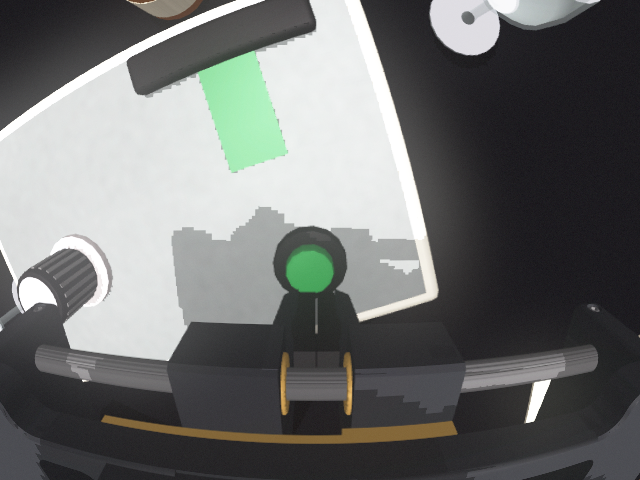

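View pics/s3.png

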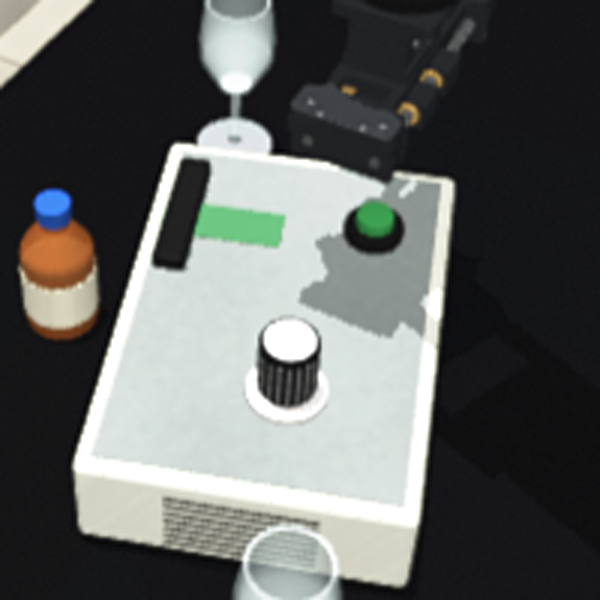

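The wrist view shows the closed tips in line with the key at (310,270). In the side view the glasses and bottle stand undisturbed. Descending to just above the key.

Emit:
jog_arm(moves="-0.001 0 0.005 0 0 0 1; -0.002 0 0.015 0 0 0 1; -0.002 0 0.025 0 0 0 1; -0.002 0 0.033 0 0 0 1; -0.002 0 0.039 0 0 0 1; -0.002 0 0.043 0 0 0 1; -0.002 0 0.046 0 0 0 1; -0.002 0 0.048 0 0 0 1; -0.002 0 0.049 0 0 0 1; -0.002 0 0.05 0 0 0 1")

```text
t: 51.45
eef_pos: [0.5441, -0.095, 0.1112]
tool_rot: [[1.0, 0.028, 0.0], [0.028, -1.0, -0.0], [0.0, 0.0, -1.0]]
ft_force: [-1.0, 0.2, 4.3]
finger_gap: 0.004
finger_force: 1.9
```

```bash
python3 r.py 2
```

```text
eff6 0.001 t 51.55 pos [ 0.544 -0.095  0.111] yaw 1.60 j6 66.2 F [-0.823  0.754  3.532] Ftool [-0.801 -0.776 -3.533] T [0.073 0.173 0.011] Tz [ 0.027 -0.005] gap -0.002 ff 1.9
```

Contact at 3.5 N. Pressing on.

Emit:
jog_arm(moves="0 0 0.0005 0 0 0 1; 0 0 0.001 0 0 0 1; 0 0 0.0015 0 0 0 1; 0 0 0.002 0 0 0 1; 0 0 0.0025 0 0 0 1; 0 0 0.003 0 0 0 1; 0 0 0.0035 0 0 0 1; 0 0 0.004 0 0 0 1; 0 0 0.0045 0 0 0 1; 0 0 0.005 0 0 0 1")

```text
t: 52.8
eef_pos: [0.5442, -0.095, 0.109]
tool_rot: [[1.0, 0.028, 0.003], [0.028, -1.0, -0.001], [0.002, 0.001, -1.0]]
ft_force: [-11.4, 3.5, 32.9]
finger_gap: 0.007
finger_force: 16.7
```

```bash
python3 r.py 2
```

```text
eff6 0.007 t 52.90 pos [ 0.544 -0.095  0.109] yaw 1.61 j6 66.2 F [-9.777  1.933 31.33 ] Ftool [ -9.641  -2.161 -31.358] T [ 0.546  1.721 -0.003] Tz [-0.044  0.037] gap 0.003 ff 15.4
```

Run:
```python
from bench import robot
import cv2
g=robot.get_image("wrist");cv2.imwrite("pics/w4.png",cv2.resize(g["image"][200:340,230:400,::-1],None,fx=4,fy=4,interpolation=cv2.INTER_CUBIC))
```

```text
(no output)
```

View pics/w4.png

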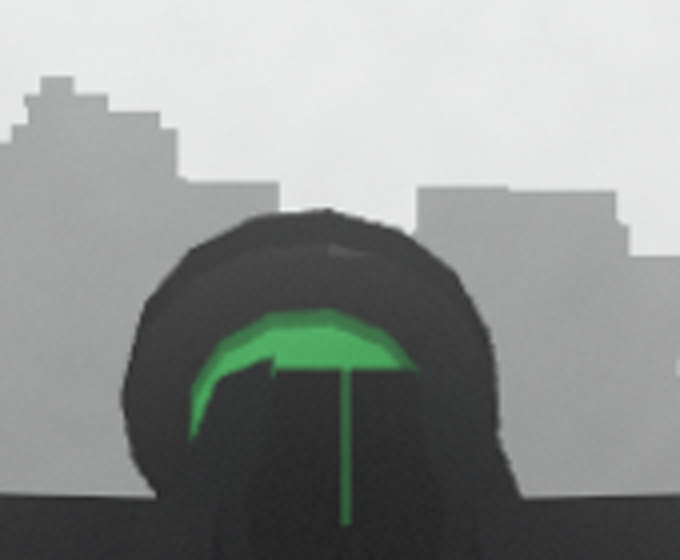

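Emit:
jog_arm(moves="0 0 -0.001 0 0 0 1; 0 0 -0.002 0 0 0 1; 0 0 -0.003 0 0 0 1; 0 0 -0.004 0 0 0 1; 0 0 -0.005 0 0 0 1; 0 0 -0.006 0 0 0 1; 0 0 -0.007 0 0 0 1; 0 0 -0.007 0 0 0 1; 0 0 -0.007 0 0 0 1; 0 0 -0.007 0 0 0 1")

```text
t: 54.2
eef_pos: [0.544, -0.095, 0.1129]
tool_rot: [[1.0, 0.028, -0.0], [0.028, -1.0, 0.0], [-0.0, -0.0, -1.0]]
ft_force: [0.5, 0.1, 2.8]
finger_gap: 0.005
finger_force: 1.4
```

```bash
python3 r.py 2
```

```text
eff6 -0.000 t 54.30 pos [ 0.544 -0.095  0.113] yaw 1.59 j6 66.2 F [0.383 0.3   2.866] Ftool [ 0.391 -0.289 -2.866] T [ 0.008  0.064 -0.009] Tz [-0.038  0.021] gap 0.004 ff 1.4
```

While pressed, the key sits about flush in its housing, with the tips on it. I'll check the travel on release, since force is still 2.9 N at 0.113.

Emit:
jog_arm(moves="0 0 -0.0005 0 0 0 1; 0 0 -0.001 0 0 0 1; 0 0 -0.0015 0 0 0 1; 0 0 -0.0018 0 0 0 1; 0 0 -0.0018 0 0 0 1; 0 0 -0.0018 0 0 0 1; 0 0 -0.0018 0 0 0 1; 0 0 -0.0018 0 0 0 1; 0 0 -0.0018 0 0 0 1; 0 0 -0.0018 0 0 0 1")

```text
t: 55.55
eef_pos: [0.544, -0.095, 0.1148]
tool_rot: [[1.0, 0.028, 0.0], [0.028, -1.0, -0.0], [0.0, 0.0, -1.0]]
ft_force: [1.0, -1.2, 2.1]
finger_gap: 0.003
finger_force: 0.9
```

```bash
python3 r.py 3
```

```text
eff6 -0.001 t 55.70 pos [ 0.544 -0.095  0.115] yaw 1.59 j6 66.2 F [ 1.013 -0.542  1.492] Ftool [ 0.998  0.57  -1.492] T [-0.053 -0.158  0.029] Tz [0.003 0.025 0.061] gap 0.005 ff 0.8
```

The tips are still touching the key 5.8 mm above the bottomed height, so the key went fully down. Retreating upward now.

Emit:
jog_arm(moves="0 0 -0.005 0 0 0 1; 0 0 -0.015 0 0 0 1; 0 0 -0.03 0 0 0 1; 0 0 -0.045 0 0 0 1; 0 0 -0.06 0 0 0 1; 0 0 -0.07 0 0 0 1; 0 0 -0.08 0 0 0 1; 0 0 -0.08 0 0 0 1; 0 0 -0.08 0 0 0 1; 0 0 -0.08 0 0 0 1")

```text
t: 56.95
eef_pos: [0.5438, -0.0949, 0.1943]
tool_rot: [[1.0, 0.028, -0.001], [0.028, -1.0, 0.0], [-0.001, -0.0, -1.0]]
ft_force: [-0.3, -0.5, 0.4]
finger_gap: 0.004
finger_force: 0.0
```

```bash
python3 r.py 1; python3 -c "
from bench import robot
print(robot.sign_off())"
```

```text
eff6 -0.000 t 57.00 pos [ 0.544 -0.095  0.194] yaw 1.59 j6 66.2 F [-0.093 -0.436 -0.524] Ftool [-0.104  0.433  0.524] T [0.055 0.008 0.054] Tz [0.054] gap 0.007 ff 0.0
the job is handed in; nothing more can be done
None
```

I turned the knob anticlockwise to its stop (about 0.34 N m at each reading), then four clicks clockwise and let go within about 1° of the fourth place; I then pressed the read key fully down and released it, the glasses and bottle weren't touched, and the job was handed in at 57 s (no verdict came back).

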